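Square a tin into the fence corner of the packing board

ROBOT

A 7-joint arm with a two-finger parallel gripper is mounted at the origin on the work surface. World frame = base frame: x ahead of the robot, y to its left, z up, the work surface at z = 0. Lengths are in m, angles in rad, forces in N, time in s.
With the tool pointing down it reaches from about 0.425 to 0.875 m from the base axis. Payload 4.7 kg.
Tool frame: the origin (TCP) lies midway between the tips of the shut fingers; the grasp point (between the pads) lies 19 mm behind it; z points along the fingers, y is the line along which they close (so a half turn about z gives the same grasp; the last joint's range is limited). The gripper opens to 87 mm and grips with 3 to 60 N. Pads are 19 mm wide; open, the fingers measure 117 mm over their backs; the gripper's body (75 mm by 190 mm) begins 51 mm behind the grasp point.
Start: joints at [1.254, 0.321, -0.07, 1.45, 0.023, 1.371, -0.057], TCP at [0.211, -0.615, 0.223] pointing down, gripper open.
Joint ranges: [-2.86, 2.86], [-0.3, 2.09], [-1.38, 1.24], [0.06, 2.45], [-1.56, 4.7], [0.09, 2.05], [-2.69, 2.69]. Speed limits (rad/s): [2.57, 2.57, 3.14, 3.14, 3.14, 3.14, 3.14].

INTERFACE

Orientations are given as a rotation vector (axis times angle).
In Python, from bench import ctrl gives the robot as it stands. The module is installed in compiled form; this text tells all that it offers.
- The arm moves only by the tool carry_out, never from a script. Its argument "steps" is a list of rows, each a list of 7 numbers: the turn, a rotation vector about the world's x, y, z in degrees, then the shift along the world's x, y, z in cm, then the opening, from 0 (shut) to 1 (fully open). A call has 1 to 12 rows; each row is the pose to reach, as a shift and turn from the pose commanded when the call began; what a row does not reach only later rows make up. A row lasts 1/10 s, in which the tool goes at most 50 mm and 8.59 degrees, less where a joint would pass 70% of its speed; a pose out of reach is approached as far as the arm can. A call with a gripper value outside its range is refused whole. The fingers move at their own pace and stop on an object; "squeeze" is the grip in N (left out, the last holds). Time passes only in rows, so rows that repeat a pose let the fingers close. It gives the time, the measured TCP pose, the force, the opening and the grip force at its end, in the units of the state.
- ctrl.get_state(): the state, without advancing time (a new reading comes with each control period).
- ctrl.get_image(name): name is "side" or "top"; returns a dict with "pixels" (420x560x3 uint8, red, green, blue), "camera_matrix" (3x3 intrinsics, pixels), "k1" (the pictures are not rectified: a ray, as slopes to the right and down, at radius r is drawn at 1 + k1 r^2 times it, then the intrinsics apply), "cam_to_world" (4x4, takes a point from camera to world coordinates). Camera axes: x right, y down, z forward; pixel columns grow to the right and rows downward; lengths in m; the calibration is good to about 2 mm. A picture is of the moment at which its call begins. There is no depth.
- ctrl.close_job(): hands the job in; it is judged then, once.
The state is a dict: "time": time; "joint_positions": joint angles; "qd": joint speeds; "joint_torque": joint torques, N m; "position": TCP position; "tool_rot": TCP orientation; "ft_force": force on the tool from outside, world axes, zero at the start; "torque": the same for the moment, N m; "grip_width": opening from 0.0 (shut) to 1.0 (fully open); "grip_force": force on a finger pad.
Only numpy, scipy, OpenCV 4.12 (cv2) and the standard library are available. Lean on these libraries where they do the work, as an engineer would, in place of code of your own. Each camera call takes 0.05 s, during which the arm holds its last target. There are 200 camera calls.

TASK

Lift the long tin out of the sloping rack, lay it flat, lid up, on the white packing board clear of both fences, without dropping it, and let go of it. Then push it square and flush into the fence corner, long side against the long fence and end against the end fence, and leave the short tin, the stamp and the wrapped tin where they are.

Things in the scene. Friction and masses are not known exactly. Their poses are not given: they have to be found in the camera images.
- tin: The long brass-coloured oblong tin, 120 long (x) x 64 wide (y) x 28 high (z), corners rounded to 12 radius, ring pull on the lid near its +x end, about 0.22 kg. Origin at the centre of its underside, z towards the lid. It starts in one of the two lanes of the rack, its long side across the slope, so its z axis leans 30 degrees from vertical.
- short_tin: A shorter tin of the same make, 84 long (x) x 64 wide (y) x 28 high, origin at the centre of its underside, lying in the other lane. Leave alone.
- rack: Fixed rack, origin at table height. Its 290 wide plate slopes 30 degrees, rising towards +y. Tins lie in two lanes, underside centres at x = -70 and +70, y = 0, z = 70. At each low (-y) edge two stop tabs, 12 high, leave a 46 gap for a finger at the lane's middle. The plate runs 53 past the tin up the slope, to 113 above the table. A 12 high rib parts the lanes; 18 high end walls.
- board: Fixed white plastic packing board, 240 (x) x 190 (y) x 12 thick, origin at the centre of its underside, top 12 above the table. Two aluminium fences stand on it, 12 thick and 30 high above the board's top: the long fence (240) along its -y edge, the end fence (178) along its +x edge.
- corner (a point): The inner corner of the fences on the board's top, where the two inner fence faces meet; axes as the board's. The long fence's face runs from here along -x, the end fence's face along +y. A flush tin has its centre at x = -60, y = +32, z = 0 here.
- stamp: Wooden hand stamp, foot 70 x 40 x 16 with a turned handle, 80 high in all, origin at the centre of its underside. Leave alone.
- wrapped_tin: A finished tin wrapped in paper, 122 x 66 x 30, lying on the table, origin at the centre of its underside. Leave alone.
Not all that is in view belongs to the job. What is shaped like the tin but turquoise is not meant.

How it is judged:
By the outcome, as a careful person would: the job done as asked, in the order asked, and still so for the second after the job is handed in, with the robot touching nothing.
It also fails if it takes over 58 s, if anything falls off the work surface, if the arm or the gripper's body presses on something with over 40 N, if the wrist force passes 120 N, or if a joint passes its speed limit or range.

## Working session

There is one attempt and no reset: what is moved stays moved. The work goes in short steps, Python scripts to look and compute and a tool call to move; the robot and the scene stay as the last step left them, time stands still between calls to the robot, and variables do not carry over. Pictures are saved under pics/ and viewed, at most 10 in all, crops included, and the job is handed in when it is done.

Besides the shell and the picture viewer there is one more tool, called after "Call:" in YAML: its name, and indented under it one key for each argument. carry_out: Moves the arm, as the interface text tells. Its arguments: {"type":"object","properties":{"steps":{"type":"array","items":{"type":"array","items":{"type":"number"}}},"squeeze":{"type":"number"}},"required":["steps"]}

```bash
mkdir -p pics; cat > h.py <<'E'
import numpy as np, cv2
from bench import ctrl
def grab(n,f=None):
    im=ctrl.get_image(n)
    if f: cv2.imwrite(f,im["pixels"][:,:,::-1])
    return im
def cam(im):
    K=np.array(im["camera_matrix"]);T=np.array(im["cam_to_world"]);return K,T,im["k1"]
def proj(im,P):
    K,T,k=cam(im);P=np.atleast_2d(P);c=(P-T[:3,3])@T[:3,:3];s=c[:,:2]/c[:,2:]
    s=s*(1+k*(s**2).sum(1,keepdims=True));return s*[K[0,0],K[1,1]]+K[:2,2]
def ray(im,uv):
    K,T,k=cam(im);d=(np.array(uv,float)-K[:2,2])/[K[0,0],K[1,1]];s=d.copy()
    for _ in range(20): s=d/(1+k*(s**2).sum())
    return T[:3,3],T[:3,:3]@np.array([s[0],s[1],1])
def atz(im,uv,z):
    o,d=ray(im,uv);return o+d*(z-o[2])/d[2]
E
python3 - <<'E'
from h import *
a=grab("top","pics/top0.png");b=grab("side","pics/side0.png")
for i in(a,b):
    print(cam(i))
s=ctrl.get_state();print({k:np.round(v,3) for k,v in s.items()})
E
```

```text
(array([[422.82791993,   0.        , 275.13527509],
       [  0.        , 422.82791993, 209.20142505],
       [  0.        ,   0.        ,   1.        ]]), array([[-0.02411669, -0.9953078 ,  0.09370575,  0.51033844],
       [-0.99968299,  0.02333174, -0.00946348, -0.03691503],
       [ 0.00723276, -0.09390427, -0.99555496,  0.96534733],
       [ 0.        ,  0.        ,  0.        ,  1.        ]]), -0.04795231836160785)
(array([[451.74507671,   0.        , 275.52937783],
       [  0.        , 451.74507671, 207.43832061],
       [  0.        ,   0.        ,   1.        ]]), array([[-0.90957263, -0.23238088,  0.34449494,  0.23177502],
       [-0.41553296,  0.50232868, -0.75828639,  0.77046075],
       [ 0.00316157, -0.83286555, -0.55346634,  0.65624056],
       [ 0.        ,  0.        ,  0.        ,  1.        ]]), -0.053316136746136666)
{'time': np.float64(0.1), 'joint_positions': array([ 1.254,  0.322, -0.07 ,  1.452,  0.023,  1.371, -0.057]), 'qd': array([-0.001, -0.001,  0.   , -0.004, -0.001, -0.002,  0.002]), 'joint_torque': array([-1.0000e-03, -4.9257e+01, -4.0600e-01, -3.1340e+01, -6.4000e-02,
        4.0000e-02,  0.0000e+00]), 'position': array([ 0.211, -0.614,  0.222]), 'tool_rot': array([-3.097e+00, -5.170e-01,  1.000e-03]), 'ft_force': array([-0.103, -0.319, -0.047]), 'torque': array([ 0.021,  0.02 , -0.005]), 'grip_force': np.float64(0.0), 'grip_width': np.float64(1.002)}
```

View pics/top0.png

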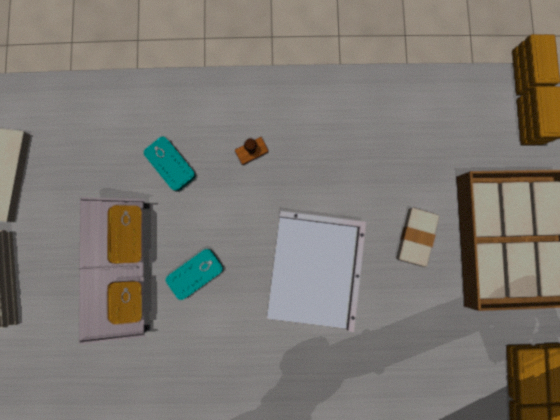

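View pics/side0.png

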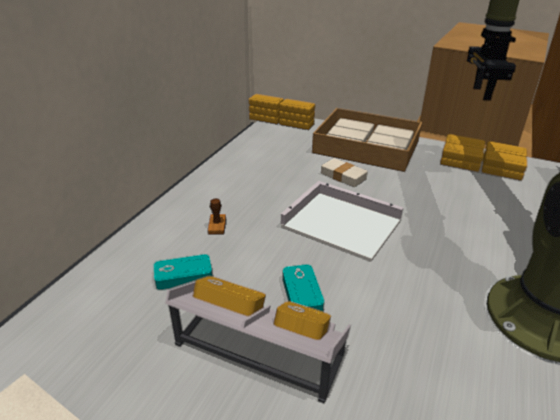

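Candidates for the long tin in the top view:
- Brass long tin in the rack at (124,234): chosen, because it is the longer one and brass.
- Brass short tin at (124,302).
- Turquoise tins at (169,164) and (195,274).
- Wrapped tin at (419,237).
- Brass stacks at (540,90) and (540,375).

The rack is high on the left (+y world). The board's long fence is on the right (-y) and its end fence is at the top (+x). Next I'll take the close crop.

```bash
python3 - <<'E'
from h import *
p=cv2.imread("pics/top0.png")
r=lambda u,v,w,h:cv2.resize(p[v:v+h,u:u+w],None,fx=4,fy=4,interpolation=cv2.INTER_CUBIC)
A=r(75,195,85,150);B=r(260,205,112,130);c=np.zeros((600,790,3),np.uint8);c[:600,:340]=A;c[:520,342:]=B
cv2.imwrite("pics/crop0.png",c)
q=cv2.imread("pics/side0.png")[265:405,150:350]
cv2.imwrite("pics/crop1.png",cv2.resize(q,None,fx=4,fy=4,interpolation=cv2.INTER_CUBIC))
E
```

```text
(no output)
```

View pics/crop0.png

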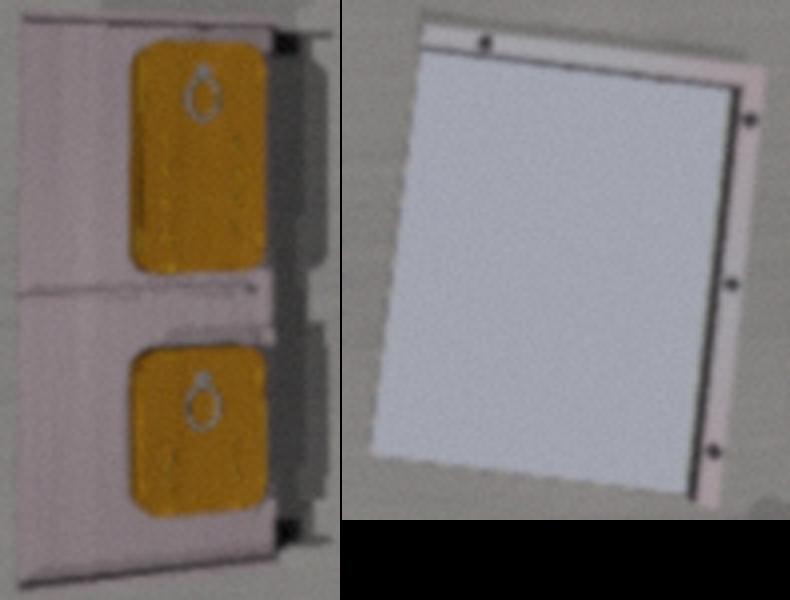

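View pics/crop1.png

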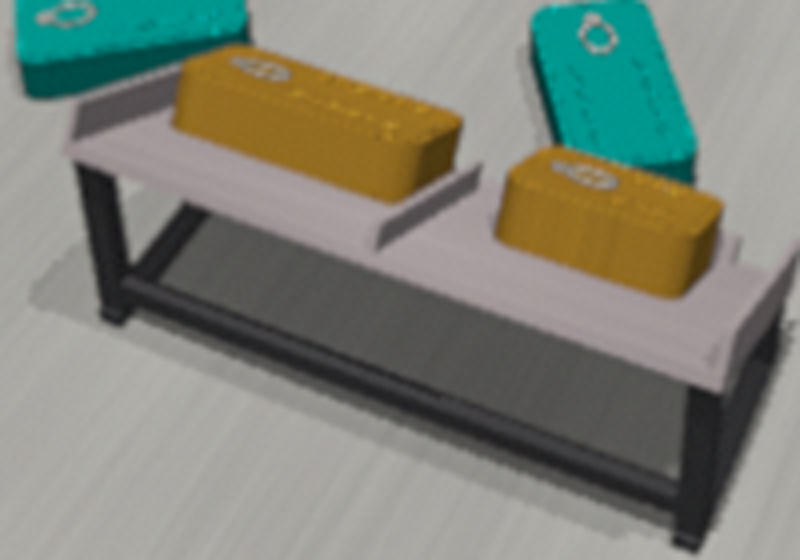

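The crops confirm the choice. The brass long tin is in the upper (+x) lane at about (124,234) in top and (230,295) in side, with its ring pull at the +x end. The board corners read well, so I'll fit the poses now.

```bash
cat >> h.py <<'E'
from scipy.optimize import minimize, least_squares
from scipy.spatial.transform import Rotation as R
def tinpts(L=.12,W=.064,H=.028,r=.012):
    a=np.linspace(0,2*np.pi,48,endpoint=False);c=np.stack([np.cos(a),np.sin(a)],1)
    p=c*r+np.sign(np.round(c,6)+1e-9)*[L/2-r,W/2-r]
    return np.vstack([np.c_[p,0*a],np.c_[p,0*a+H]])
def brass(im,box):
    h=cv2.cvtColor(im["pixels"],cv2.COLOR_RGB2HSV);m=cv2.inRange(h,(10,130,40),(30,255,255))
    z=np.zeros_like(m);u0,v0,u1,v1=box;z[v0:v1,u0:u1]=m[v0:v1,u0:u1]
    n,l,st,_=cv2.connectedComponentsWithStats(z);k=1+np.argmax(st[1:,4]);z=np.uint8(l==k)
    return z
def cost(P,ims,masks):
    c=0
    for im,m in zip(ims,masks):
        hu=cv2.convexHull(np.float32(proj(im,P)))
        q=np.zeros((1680,2240),np.uint8);cv2.fillConvexPoly(q,np.int32(np.round((hu*4+1.5)*16)),1,shift=4)
        mm=cv2.resize(m,None,fx=4,fy=4,interpolation=cv2.INTER_NEAREST)
        c+=np.count_nonzero(q!=mm)/mm.sum()
    return c
def fit(ims,masks,pose,x0,L=.12,st=(.01,.01,.01,.08)):
    f=lambda x:cost(tinpts(L)@pose(x).T+x[:3],ims,masks)
    s=np.vstack([x0]+[np.array(x0)+np.eye(4)[i]*st[i] for i in range(4)])
    r=minimize(f,x0,method="Nelder-Mead",options=dict(initial_simplex=s,xatol=1e-4,fatol=1e-4,maxiter=160));return r.x,r.fun
slope=lambda x:(R.from_euler("z",x[3])*R.from_euler("x",30,degrees=True)).as_matrix()
flat=lambda x:R.from_euler("z",x[3]).as_matrix()
E
python3 - <<'E'
from h import *
T=grab("top");S=grab("side")
cp=np.array([(425,22),(766,65),(718,507),(372,456),(690,492),(743,87),(418,50)],float)
uv=(cp-[342,0])/4+[260,205]-.375
bp=np.array([(120,95,42),(120,-95,42),(-120,-95,42),(-120,95,12),(-120,-83,12),(108,-83,42),(108,95,12)])/1e3
pr=lambda x:proj(T,bp@R.from_euler("z",x[2]).as_matrix().T+[x[0],x[1],0])
r=least_squares(lambda x:(pr(x)-uv).ravel(),[.38,-.1,0]);print("board",r.x,(pr(r.x)-uv).round(1).tolist())
c=np.array([.108,-.083,.012]);print("corner",R.from_euler("z",r.x[2]).apply(c)+[r.x[0],r.x[1],0])
for L,bt,bs in((.12,(95,195,150,267),(180,270,268,318)),(.084,(95,275,150,335),(270,295,335,345))):
    m=[brass(T,bt),brass(S,bs)]
    u=np.argwhere(m[0]).mean(0)[::-1];x0=list(atz(T,u,.084));x0[2]=.07
    for f,M in(((T,S),m),((T,),m[:1]),((S,),m[1:])): print(L,[round(v,4) if np.isscalar(v) else v.round(4) for v in fit(f,M,slope,x0+[0.])])
E
```

```text
board [ 0.46183036 -0.13276724 -0.14550923] [[-0.4, 0.3], [0.2, 0.0], [0.6, 0.1], [-0.4, -0.0], [-0.3, 0.6], [-0.0, -0.7], [0.4, -0.3]]
corner [ 0.55665434 -0.23054971  0.012     ]
0.12 [array([0.5488, 0.2791, 0.0678, 0.017 ]), np.float64(0.2279)]
0.12 [array([ 0.5496,  0.284 ,  0.0539, -0.0009]), np.float64(0.0814)]
0.12 [array([0.5606, 0.2625, 0.0486, 0.021 ]), np.float64(0.0856)]
0.084 [array([0.4243, 0.2784, 0.0663, 0.0013]), np.float64(1.1141)]
0.084 [array([ 0.3757,  0.3867, -0.241 , -0.2109]), np.float64(0.3137)]
0.084 [array([ 0.4399,  0.1764, -0.0517,  0.4457]), np.float64(0.4019)]
```

```bash
python3 - <<'E'
from h import *
T=grab("top");S=grab("side")
out=[]
for L,bt,bs in((.12,(95,195,150,267),(180,265,268,318)),(.084,(95,275,150,335),(272,295,332,345))):
    m=[]
    for im,b in((T,bt),(S,bs)):
        k=brass(im,b);c,_=cv2.findContours(k,cv2.RETR_EXTERNAL,cv2.CHAIN_APPROX_NONE);cv2.fillPoly(k,[max(c,key=len)],1);print(cv2.boundingRect(k),k.sum());m.append(k)
    u=np.argwhere(m[0]).mean(0)[::-1];x0=list(atz(T,u,.084));x0[2]=.07
    print(x0)
    f=lambda x,w:cost(tinpts(L)@slope([0,0,0,x[2]]).T+[x[0],x[1],.07],*w)
    for w in(((T,S),m),((T,),m[:1]),((S,),m[1:])):
        x=[x0[0],x0[1],0.];s=np.vstack([x]+[np.array(x)+np.eye(3)[i]*[.01,.01,.08][i] for i in range(3)])
        r=minimize(f,x,args=(w,),method="Nelder-Mead",options=dict(initial_simplex=s,xatol=1e-4,fatol=1e-4));print(L,r.x.round(4),round(r.fun,4))
    P=tinpts(L)@slope([0,0,0,r.x[2]]).T+[r.x[0],r.x[1],.07]
# rack: upper plate edge corners in side crop
uv=np.array([(70,150),(722,388)])/4+[150,265]
for p in uv: print("plate",atz(S,p,.1105))
E
```

```text
(108, 205, 34, 58) 1871
(193, 277, 72, 39) 1683
[np.float64(0.5488862639561382), np.float64(0.2713812701597261), 0.07]
0.12 [0.5488 0.2798 0.009 ] 0.1598
0.12 [0.5492 0.2784 0.0045] 0.0458
0.12 [0.5487 0.2812 0.0295] 0.0936
(108, 281, 34, 43) 1364
(274, 301, 56, 38) 1398
[np.float64(0.40828994151416304), np.float64(0.2703011896157377), 0.07]
0.084 [0.4083 0.2788 0.0265] 0.1478
0.084 [0.4085 0.2777 0.03  ] 0.0531
0.084 [0.4075 0.2804 0.0695] 0.0728
plate [0.61582462 0.35798475 0.1105    ]
plate [0.3311285  0.35722733 0.1105    ]
```

The board fits within 0.7 px. Both tins sit at z = 0.07 and 140 mm apart, which matches the rack, so rack yaw is about 0. The tin underside is at (0.549, 0.279, 0.070). I'll move via a waypoint at x 0.50, y -0.30.

Call:
carry_out:
  steps:
    - [0,0,-9,14,16,4,1]
    - [0,0,-19,29,31.5,4,1]
    - [0,0,-19,29,31.5,4,1]
    - [0,0,-19,29,31.5,4,1]
    - [0,0,-19,29,31.5,4,1]
    - [0,0,-19,29,31.5,4,1]
    - [0,0,-19,29,31.5,4,1]
    - [0,0,-19,29,31.5,4,1]
    - [0,0,-19,29,31.5,4,1]
    - [0,0,-19,29,31.5,4,1]
    - [0,0,-19,29,31.5,4,1]
    - [0,0,-19,29,31.5,4,1]
  squeeze: 30

```text
time: 1.5
position: [0.4999, -0.3014, 0.2623]
tool_rot: [3.141, -0.005, -0.002]
ft_force: [-0.1, -0.3, -0.5]
grip_width: 0.999
grip_force: 0.0
```

```bash
cat >> h.py <<'E'
def go(p,Rt):
    s=ctrl.get_state();q=R.from_rotvec(s["tool_rot"])
    print("t",round(float(s["time"]),2),"pos",s["position"].round(4),"turn",(Rt*q.inv()).as_rotvec(degrees=True).round(1),"shift",((np.array(p)-s["position"])*100).round(2),"q",s["joint_positions"].round(2),"F",s["ft_force"].round(1),"grip",round(float(s["grip_width"]),3),round(float(s["grip_force"]),1))
down=R.from_matrix(np.diag([1.,-1,-1]))
tilt=R.from_euler("x",30,degrees=True)*down
yaw=lambda d:R.from_euler("z",d,degrees=True)*down
E
python3 - <<'E'
from h import *
go([.549,.234,.148],tilt)
E
```

```text
t 1.5 pos [ 0.4999 -0.3014  0.2623] turn [30.  -0.1  0.2] shift [  4.91  53.54 -11.43] q [ 0.76  0.18 -0.31  1.55  0.06  1.42 -1.12] F [-0.1 -0.3 -0.5] grip 0.999 0.0
```

Call:
carry_out:
  steps:
    - [0,0,0,5,15,0,1]
    - [0,0,0,5,15,0,1]
    - [10,0,0,5,30,0,1]
    - [15,0,0,5,40,0,1]
    - [20,0,0,5,48,0,1]
    - [30,0,0,5,50,-4,1]
    - [30,0,0,4.9,53.5,-11.4,1]
    - [30,0,0,4.9,53.5,-11.4,1]
    - [30,0,0,4.9,53.5,-11.4,1]
    - [30,0,0,4.9,53.5,-11.4,1]
    - [30,0,0,4.9,53.5,-11.4,1]
    - [30,0,0,4.9,53.5,-11.4,1]

```text
time: 2.7
position: [0.547, 0.2391, 0.1468]
tool_rot: [-2.617, -0.004, 0.007]
ft_force: [0.3, 0.6, 0.9]
grip_width: 1.0
grip_force: 0.0
```

```bash
python3 - <<'E'
from h import *
go([.549,.2765,.0743],tilt)
E
```

```text
t 2.7 pos [0.547  0.2391 0.1468] turn [-0.1 -0.2 -0.3] shift [ 0.2   3.74 -7.25] q [ 0.39  0.27 -0.61  1.83 -0.43  1.03 -1.55] F [0.3 0.6 0.9] grip 1.0 0.0
```

Call:
carry_out:
  steps:
    - [0,0,0,0,0,0,1]
    - [0,0,0,0,0,0,1]

```text
time: 2.9
position: [0.5513, 0.2325, 0.1486]
tool_rot: [-2.619, 0.005, -0.002]
ft_force: [0.5, -1.1, -0.3]
grip_width: 0.998
grip_force: 0.0
```

```bash
python3 - <<'E'
from h import *
go([.549,.2765,.0743],tilt)
s=grab("side")["pixels"];t=grab("top")["pixels"]
r=lambda a,u,v,w,h:cv2.resize(a[v:v+h,u:u+w,::-1],(w*3,h*3),interpolation=cv2.INTER_CUBIC)
cv2.imwrite("pics/pre.png",np.hstack([r(s,165,190,130,160),r(t,75,180,130,160)]))
E
```

```text
t 2.9 pos [0.5513 0.2325 0.1486] turn [0.1 0.  0.2] shift [-0.23  4.4  -7.43] q [ 0.4   0.26 -0.61  1.82 -0.43  1.04 -1.55] F [ 0.5 -1.1 -0.3] grip 0.998 0.0
```

View pics/pre.png

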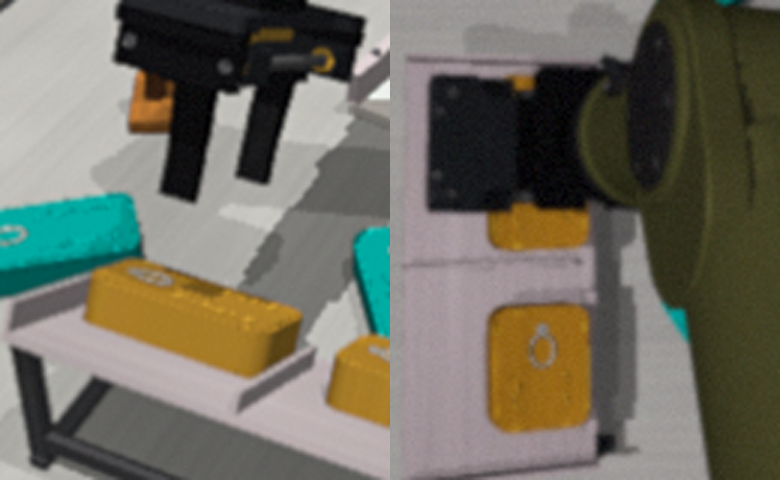

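The picture shows the fingers above the long tin's middle, in line with the slope, with the pads on the up-slope and down-slope sides. I'll descend along the normal, slowly.

Call:
carry_out:
  steps:
    - [0,0,0,0,0.8,-1.5,1]
    - [0,0,0,0,1.6,-3,1]
    - [0,0,0,0,2.4,-4.3,1]
    - [0,0,0,0,3,-5.3,1]
    - [0,0,0,0,3.5,-6.2,1]
    - [0,0,0,0,3.8,-6.8,1]
    - [0,0,0,0,4,-7.2,1]
    - [0,0,0,0,4.1,-7.4,1]
    - [0,0,0,0,4.1,-7.4,1]
    - [0,0,0,0,4.1,-7.4,1]
    - [0,0,0,0,4.1,-7.4,1]

```text
time: 4.1
position: [0.5505, 0.2761, 0.075]
tool_rot: [-2.618, 0.001, -0.001]
ft_force: [0.4, 0.5, 0.2]
grip_width: 1.001
grip_force: 0.0
```

```bash
python3 - <<'E'
from h import *
go([.549,.2765,.0743],tilt)
E
```

```text
t 4.1 pos [0.5505 0.2761 0.075 ] turn [0.  0.  0.1] shift [-0.15  0.04 -0.07] q [ 0.31  0.38 -0.61  1.87 -0.39  0.86 -1.58] F [0.4 0.5 0.2] grip 1.001 0.0
```

No contact, and the pose is on target. Next I'll close the fingers.

Call:
carry_out:
  steps:
    - [0,0,0,0,0,0,0.8]
    - [0,0,0,0,0,0,0.7]
    - [0,0,0,0,0,0,0.6]
    - [0,0,0,0,0,0,0.6]
    - [0,0,0,0,0,0,0.6]
    - [0,0,0,0,0,0,0.6]
  squeeze: 30

```text
time: 4.7
position: [0.5501, 0.2771, 0.0751]
tool_rot: [-2.617, 0.0, 0.0]
ft_force: [0.1, 2.3, 2.7]
grip_width: 0.738
grip_force: 30.0
```

The opening is 64 mm at 30 N, so the tin is gripped. I'll lift it along the normal and level it.

Call:
carry_out:
  steps:
    - [0,0,0,0,-0.5,0.9,0.6]
    - [0,0,0,0,-1.2,2.1,0.6]
    - [0,0,0,0,-2,3.5,0.6]
    - [0,0,0,0,-3,6,0.6]
    - [0,0,0,0,-4,9,0.6]
    - [-5,0,0,0,-6,12,0.6]
    - [-12,0,0,0,-8,14,0.6]
    - [-20,0,0,0,-10,15,0.6]
    - [-27,0,0,0,-12,15,0.6]
    - [-30,0,0,0,-13,15,0.6]
    - [-30,0,0,0,-13,15,0.6]
    - [-30,0,0,0,-13,15,0.6]

```text
time: 5.9
position: [0.5499, 0.1456, 0.2242]
tool_rot: [-3.141, 0.003, 0.001]
ft_force: [-0.1, -0.1, -3.3]
grip_width: 0.731
grip_force: 30.0
```

```bash
python3 - <<'E'
from h import *
b=R.from_rotvec([0,0,-.1455]);c=np.array([.5567,-.2305,.012])
p=c+b.apply([-.110,.085,.0]);print(p)
go(p+[0,0,.06],b*down)
E
```

```text
[ 0.46018622 -0.13044956  0.012     ]
t 5.9 pos [0.5499 0.1456 0.2242] turn [-0.  -0.1 -8.2] shift [ -8.97 -27.61 -15.22] q [ 0.21  0.19 -0.58  1.64  0.11  1.35 -1.96] F [-0.1 -0.1 -3.3] grip 0.731 30.0
```

Call:
carry_out:
  steps:
    - [0,0,0,-1.5,-4,0,0.6]
    - [0,0,-2,-3,-8,0,0.6]
    - [0,0,-4,-4.5,-12.5,0,0.6]
    - [0,0,-6,-6,-17,-1,0.6]
    - [0,0,-8,-7.5,-21.5,-3,0.6]
    - [0,0,-8.3,-8.5,-25,-5,0.6]
    - [0,0,-8.3,-9,-27,-8,0.6]
    - [0,0,-8.3,-9,-27.6,-11,0.6]
    - [0,0,-8.3,-9,-27.6,-14,0.6]
    - [0,0,-8.3,-9,-27.6,-15.2,0.6]
    - [0,0,-8.3,-9,-27.6,-15.2,0.6]
    - [0,0,-8.3,-9,-27.6,-15.2,0.6]

```text
time: 7.1
position: [0.4609, -0.13, 0.0736]
tool_rot: [-3.133, 0.229, -0.002]
ft_force: [-0.1, -0.3, -2.3]
grip_width: 0.733
grip_force: 30.0
```

```bash
python3 - <<'E'
from h import *
go([.4602,-.1304,.017],R.from_rotvec([0,0,-.1455])*down)
s=grab("side")["pixels"];t=grab("top")["pixels"]
r=lambda a,u,v,w,h:cv2.resize(a[v:v+h,u:u+w,::-1],(w*3,h*3),interpolation=cv2.INTER_CUBIC)
cv2.imwrite("pics/place.png",np.hstack([r(s,270,140,140,130),r(t,255,205,120,130)]))
E
```

```text
t 7.1 pos [ 0.4609 -0.13    0.0736] turn [0.  0.1 0. ] shift [-0.07 -0.04 -5.66] q [ 0.54  0.11 -0.33  2.03  0.04  1.01 -1.53] F [-0.1 -0.3 -2.3] grip 0.733 30.0
```

View pics/place.png

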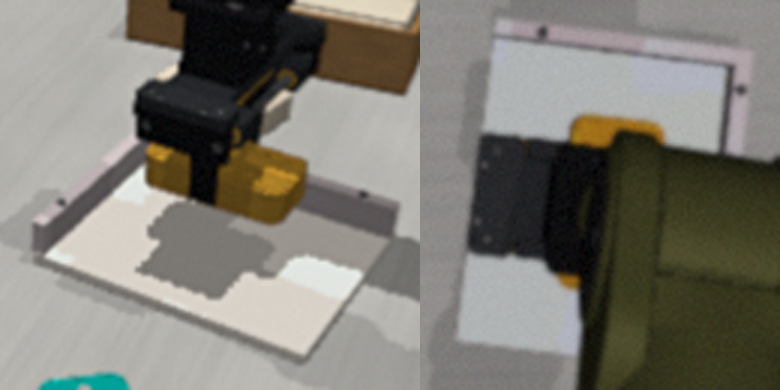

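The tin is held level above the board, clear of both fences and parallel to them. I'll lower it, slowly at the end.

Call:
carry_out:
  steps:
    - [0,0,0,0,0,-1.5,0.6]
    - [0,0,0,0,0,-3,0.6]
    - [0,0,0,0,0,-4.2,0.6]
    - [0,0,0,0,0,-4.9,0.6]
    - [0,0,0,0,0,-5.2,0.6]
    - [0,0,0,0,0,-5.4,0.6]
    - [0,0,0,0,0,-5.4,0.6]
    - [0,0,0,0,0,-5.4,0.6]

```text
time: 8.0
position: [0.4605, -0.1299, 0.019]
tool_rot: [3.133, -0.229, 0.001]
ft_force: [-0.8, 0.3, -2.1]
grip_width: 0.728
grip_force: 30.0
```

Call:
carry_out:
  steps:
    - [0,0,0,0,0,-0.1,0.6]
    - [0,0,0,0,0,-0.15,0.6]
    - [0,0,0,0,0,-0.2,0.6]
    - [0,0,0,0,0,-0.2,0.6]

```text
time: 8.4
position: [0.4606, -0.1299, 0.018]
tool_rot: [3.133, -0.229, 0.001]
ft_force: [-4.3, -0.0, 8.8]
grip_width: 0.734
grip_force: 30.0
```

The board carries the tin now, with about 11 N of contact. I'll release it and rise.

Call:
carry_out:
  steps:
    - [0,0,0,0,0,0.1,0.6]
    - [0,0,0,0,0,0.1,0.8]
    - [0,0,0,0,0,0.1,1]
    - [0,0,0,0,0,0.1,1]
    - [0,0,0,0,0,0.1,1]
    - [0,0,0,0,0,1,1]
    - [0,0,0,0,0,3,1]
    - [0,0,0,0,0,6,1]
    - [0,0,0,0,0,8,1]
    - [0,0,0,0,0,8,1]

```text
time: 9.4
position: [0.4627, -0.1305, 0.1002]
tool_rot: [3.131, -0.228, 0.01]
ft_force: [0.3, -0.2, -0.2]
grip_width: 0.997
grip_force: 0.0
```

```bash
python3 - <<'E'
from h import *
b=R.from_rotvec([0,0,-.1455]);c=np.array([.5567,-.2305,.012])
print(c+b.apply([-.11,.165,.0]))
go(c+b.apply([-.11,.165,.1]),b*R.from_euler("z",90,degrees=True)*down)
go(c+b.apply([-.11,.165,.1]),b*R.from_euler("z",-90,degrees=True)*down)
S=grab("side");m=brass(S,(270,160,410,265))
print(fit((S,),(m,),flat,[.46,-.13,.012,-.145],st=(.01,.01,.003,.08)))
E
```

```text
[ 0.47178519 -0.05129488  0.012     ]
t 9.4 pos [ 0.4627 -0.1305  0.1002] turn [-0.2  0.4 90. ] shift [0.91 7.92 1.18] q [ 0.54  0.07 -0.34  2.    0.03  1.06 -1.52] F [ 0.3 -0.2 -0.2] grip 0.997 0.0
t 9.4 pos [ 0.4627 -0.1305  0.1002] turn [  0.4   0.2 -90. ] shift [0.91 7.92 1.18] q [ 0.54  0.07 -0.34  2.    0.03  1.06 -1.52] F [ 0.3 -0.2 -0.2] grip 0.997 0.0
(array([ 0.46087335, -0.131159  ,  0.01108231, -0.13922156]), np.float64(0.15923757170172084))
```

The tin lies flat at (0.461, -0.131, 0.011), in place as planned. Turn the tool +90° and move beyond its long +y side.

Call:
carry_out:
  steps:
    - [0,0,8,0,1,2,0.9]
    - [0,0,16,0.3,3,2,0.65]
    - [0,0,24,0.7,5.9,2,0.65]
    - [0,0,90,0.7,5.9,1,0.65]
    - [0,0,90,0.7,5.9,1,0.65]
    - [0,0,90,0.7,5.9,1,0.65]
    - [0,0,90,0.7,5.9,1,0.65]
    - [0,0,90,0.7,5.9,1,0.65]
    - [0,0,90,0.7,5.9,1,0.65]
    - [0,0,90,0.7,5.9,1,0.65]
    - [0,0,90,0.7,5.9,1,0.65]
    - [0,0,90,0.7,5.9,1,0.65]

```text
time: 10.65
position: [0.4662, -0.0707, 0.1055]
tool_rot: [-2.376, -2.053, 0.002]
ft_force: [0.4, -0.3, 0.2]
grip_width: 0.649
grip_force: 0.0
```

```bash
cat >> h.py <<'E'
bR=R.from_rotvec([0,0,-.1455]);C=np.array([.5567,-.2305,.012])
P=lambda x,y,z:C+bR.apply([x,y,z])
push=bR*R.from_euler("z",90,degrees=True)*down
E
python3 - <<'E'
from h import *
go(P(-.11,.145,.008),push)
print(bR.as_matrix()[:2,:2])
E
```

```text
t 10.65 pos [ 0.4662 -0.0707  0.1055] turn [-0.  -0.1 -0. ] shift [ 0.26 -0.04 -8.55] q [ 0.53  0.06 -0.44  2.01  0.03  1.08 -0.07] F [ 0.4 -0.3  0.2] grip 0.649 0.0
[[ 0.98943354  0.14498716]
 [-0.14498716  0.98943354]]
```

Call:
carry_out:
  steps:
    - [0,0,0,0.3,0,-2,0.65]
    - [0,0,0,0.3,0,-4,0.65]
    - [0,0,0,0.3,0,-6,0.65]
    - [0,0,0,0.3,0,-7.5,0.65]
    - [0,0,0,0.3,0,-8.3,0.65]
    - [0,0,0,0.3,0,-8.5,0.65]
    - [0,0,0,0.3,0,-8.5,0.65]

```text
time: 11.35
position: [0.4701, -0.0707, 0.0216]
tool_rot: [-2.378, -2.053, 0.0]
ft_force: [-0.7, 0.3, -0.5]
grip_width: 0.648
grip_force: 0.0
```

```bash
python3 - <<'E'
from h import *
go(P(-.11,.082,.008),push)
E
```

```text
t 11.35 pos [ 0.4701 -0.0707  0.0216] turn [-0.  -0.   0.1] shift [-1.03 -6.27 -0.16] q [ 0.51  0.19 -0.44  2.07  0.1   0.9  -0.14] F [-0.7  0.3 -0.5] grip 0.648 0.0
```

Call:
carry_out:
  steps:
    - [0,0,0,-0.1,-0.7,0,0.65]
    - [0,0,0,-0.2,-1.4,0,0.65]
    - [0,0,0,-0.3,-2.1,0,0.65]
    - [0,0,0,-0.4,-2.7,0,0.65]
    - [0,0,0,-0.5,-3.3,0,0.65]
    - [0,0,0,-0.6,-3.9,0,0.65]
    - [0,0,0,-0.7,-4.5,0,0.65]
    - [0,0,0,-0.8,-5.1,0,0.65]
    - [0,0,0,-0.9,-5.6,0,0.65]
    - [0,0,0,-0.9,-6,0,0.65]
    - [0,0,0,-1,-6.2,0,0.65]
    - [0,0,0,-1,-6.2,0,0.65]

```text
time: 12.55
position: [0.4597, -0.1338, 0.0214]
tool_rot: [2.378, 2.053, -0.001]
ft_force: [0.7, 1.1, -0.3]
grip_width: 0.647
grip_force: 0.1
```

```bash
python3 - <<'E'
from h import *
go(P(-.11,.0735,.008),push)
E
```

```text
t 12.55 pos [ 0.4597 -0.1338  0.0214] turn [ 0.1 -0.   0. ] shift [-0.11 -0.81 -0.14] q [ 0.59  0.19 -0.39  2.07  0.09  0.9   0.  ] F [ 0.7  1.1 -0.3] grip 0.647 0.1
```

Pushing is gentle, at about 1 N of friction. I'll continue in small steps until the fence resists.

Call:
carry_out:
  steps:
    - [0,0,0,-0.05,-0.3,0,0.65]
    - [0,0,0,-0.1,-0.5,0,0.65]
    - [0,0,0,-0.1,-0.7,0,0.65]
    - [0,0,0,-0.1,-0.8,0,0.65]
    - [0,0,0,-0.1,-0.8,0,0.65]

```text
time: 13.05
position: [0.4588, -0.1392, 0.0213]
tool_rot: [-2.376, -2.052, -0.001]
ft_force: [0.8, 5.3, 1.3]
grip_width: 0.65
grip_force: 2.7
```

```bash
python3 - <<'E'
from h import *
go(P(-.11,.0735,.008),push)
E
```

```text
t 13.05 pos [ 0.4588 -0.1392  0.0213] turn [-0.1 -0.1  0. ] shift [-0.03 -0.26 -0.13] q [ 0.6   0.19 -0.39  2.06  0.09  0.9   0.02] F [0.8 5.3 1.3] grip 0.65 2.7
```

Call:
carry_out:
  steps:
    - [0,0,0,0,-0.2,0,0.65]
    - [0,0,0,-0.05,-0.4,0,0.65]
    - [0,0,0,-0.05,-0.4,0,0.65]
    - [0,0,0,-0.05,-0.4,0,0.65]

```text
time: 13.45
position: [0.4588, -0.1394, 0.0213]
tool_rot: [-2.372, -2.051, -0.006]
ft_force: [1.2, 13.7, 4.5]
grip_width: 0.649
grip_force: 6.9
```

```bash
python3 - <<'E'
from h import *
go(P(-.11,.0735,.008),push)
E
```

```text
t 13.45 pos [ 0.4588 -0.1394  0.0213] turn [-0.4 -0.1 -0. ] shift [-0.02 -0.25 -0.13] q [ 0.61  0.19 -0.39  2.06  0.08  0.9   0.03] F [ 1.2 13.7  4.5] grip 0.649 6.9
```

Flush against the long fence, with 14 N of resistance and no motion. I'll back off, rise, shut the fingers and go round to the -x end.

Call:
carry_out:
  steps:
    - [0,0,0,0.2,1.2,0,0.65]
    - [0,0,0,0.4,2.8,0,0.65]
    - [0,0,0,0.4,3.4,2,0.65]
    - [0,0,0,0.4,3.4,6,0.5]
    - [0,0,0,-3,1,7,0]
    - [0,0,0,-7,-1,7,0]
    - [0,0,0,-10.5,-2.5,7,0]
    - [0,0,0,-10.5,-2.5,7,0]
    - [0,0,0,-10.5,-2.5,5,0]
    - [0,0,0,-10.5,-2.5,5,0]
    - [0,0,0,-10.5,-2.5,5,0]

```text
time: 14.55
position: [0.3536, -0.1696, 0.0716]
tool_rot: [-2.376, -2.054, 0.001]
ft_force: [-0.6, 0.2, -0.2]
grip_width: 0.037
grip_force: 0.0
```

```bash
python3 - <<'E'
from h import *
go(P(-.21,.032,.008),push)
S=grab("side");T=grab("top")
m=brass(S,(270,160,410,265));x,f=fit((S,),(m,),flat,[.49,-.19,.012,-.145],st=(.01,.01,.003,.08));print(x,f,bR.inv().apply(x[:3]-C))
r=lambda a,u,v,w,h:cv2.resize(a["pixels"][v:v+h,u:u+w,::-1],(w*3,h*3),interpolation=cv2.INTER_CUBIC)
cv2.imwrite("pics/end.png",np.hstack([r(S,270,140,140,130),r(T,255,205,120,130)]))
E
```

```text
t 14.55 pos [ 0.3536 -0.1696  0.0716] turn [-0. -0. -0.] shift [-0.01  0.13 -5.16] q [ 0.71 -0.08 -0.32  2.22 -0.03  1.    0.26] F [-0.6  0.2 -0.2] grip 0.037 0.0
[ 0.44863652 -0.17959819  0.01316548 -0.08639381] 0.14267676767676768 [-0.11430174  0.03469614  0.00116548]
```

View pics/end.png

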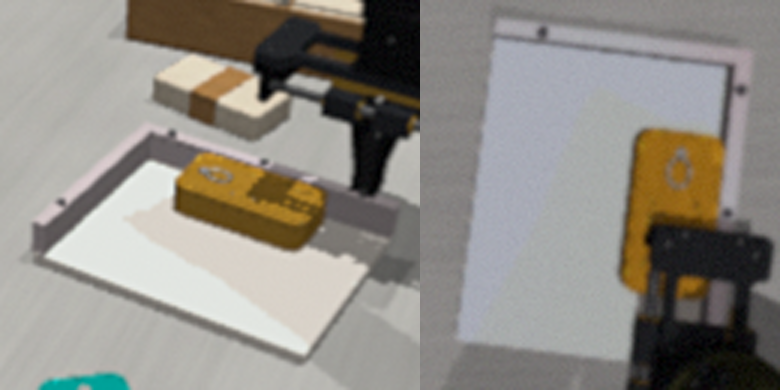

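The tin lies along the long fence, ring towards the end fence, and the shut fingers are beyond its -x end. I'll lower and push along +x.

Call:
carry_out:
  steps:
    - [0,0,0,0,0.1,-2.5,0]
    - [0,0,0,0,0.1,-4.5,0]
    - [0,0,0,0,0.1,-5.1,0]
    - [0,0,0,0,0.1,-5.1,0]
    - [0,0,0,0.9,0,-5.1,0]
    - [0,0,0,1.7,-0.1,-5.1,0]
    - [0,0,0,2.4,-0.2,-5.1,0]
    - [0,0,0,3,-0.3,-5.1,0]
    - [0,0,0,3.6,-0.4,-5.1,0]
    - [0,0,0,4.2,-0.5,-5.1,0]
    - [0,0,0,4.8,-0.6,-5.1,0]
    - [0,0,0,4.8,-0.6,-5.1,0]

```text
time: 15.85
position: [0.4029, -0.1759, 0.0206]
tool_rot: [2.376, 2.053, 0.002]
ft_force: [-0.3, 0.2, 0.3]
grip_width: 0.003
grip_force: 0.0
```

```bash
python3 - <<'E'
from h import *
go(P(-.135,.032,.008),push)
E
```

```text
t 15.85 pos [ 0.4029 -0.1759  0.0206] turn [ 0.   0.1 -0. ] shift [ 2.48 -0.34 -0.06] q [ 0.68  0.1  -0.34  2.16  0.04  0.88  0.17] F [-0.3  0.2  0.3] grip 0.003 0.0
```

Call:
carry_out:
  steps:
    - [0,0,0,0.5,-0.1,0,0]
    - [0,0,0,1,-0.1,0,0]
    - [0,0,0,1.4,-0.2,0,0]
    - [0,0,0,1.8,-0.3,0,0]
    - [0,0,0,2.1,-0.3,0,0]
    - [0,0,0,2.3,-0.3,0,0]
    - [0,0,0,2.5,-0.3,0,0]
    - [0,0,0,2.5,-0.3,0,0]

```text
time: 16.65
position: [0.4272, -0.1789, 0.0207]
tool_rot: [2.376, 2.053, 0.001]
ft_force: [-0.6, -1.1, -0.1]
grip_width: 0.008
grip_force: 0.2
```

```bash
python3 - <<'E'
from h import *
go(P(-.125,.032,.008),push)
S=grab("side");m=brass(S,(270,160,410,265));x,f=fit((S,),(m,),flat,[.49,-.19,.012,-.145],st=(.01,.01,.003,.08));print(x,f,bR.inv().apply(x[:3]-C))
E
```

```text
t 16.65 pos [ 0.4272 -0.1789  0.0207] turn [0.  0.1 0. ] shift [ 1.04 -0.18 -0.07] q [ 0.66  0.15 -0.34  2.11  0.07  0.89  0.14] F [-0.6 -1.1 -0.1] grip 0.008 0.2
[ 0.49736221 -0.18965648  0.01029079 -0.15847145] 0.17430251641137856 [-0.06463259  0.03180873 -0.00170921]
```

Close to the end: tin x is about -65, against a target of -60. I'll continue until the end fence resists.

Call:
carry_out:
  steps:
    - [0,0,0,0.2,0,0,0]
    - [0,0,0,0.4,-0.1,0,0]
    - [0,0,0,0.6,-0.1,0,0]
    - [0,0,0,0.8,-0.1,0,0]
    - [0,0,0,0.8,-0.1,0,0]

```text
time: 17.2
position: [0.4335, -0.1798, 0.0204]
tool_rot: [-2.376, -2.052, 0.003]
ft_force: [-6.1, 0.1, 4.8]
grip_width: 0.002
grip_force: 2.9
```

Call:
carry_out:
  steps:
    - [0,0,0,0.2,0,0,0]
    - [0,0,0,0.4,-0.05,0,0]
    - [0,0,0,0.4,-0.05,0,0]

```text
time: 17.5
position: [0.4335, -0.1798, 0.0199]
tool_rot: [-2.371, -2.047, 0.011]
ft_force: [-15.3, 2.8, 13.6]
grip_width: 0.004
grip_force: 8.1
```

It's seated against the end fence: 15 N and no motion. I'll reseat lightly on the long side. First back off and go round to the +y side.

Call:
carry_out:
  steps:
    - [0,0,0,-1.2,0.1,0,0]
    - [0,0,0,-3,0.4,0,0]
    - [0,0,0,-3,0.4,3,0]
    - [0,0,0,-3,0.4,7,0.2]
    - [0,0,0,1,3,8,0.65]
    - [0,0,0,5,5.5,8,0.65]
    - [0,0,0,7.7,6.5,8,0.65]
    - [0,0,0,7.7,6.5,8,0.65]
    - [0,0,0,7.7,6.5,5,0.65]
    - [0,0,0,7.7,6.5,5,0.65]

```text
time: 18.5
position: [0.5129, -0.1151, 0.0675]
tool_rot: [-2.374, -2.051, 0.005]
ft_force: [-2.0, 0.0, -0.0]
grip_width: 0.561
grip_force: 0.0
```

```bash
python3 - <<'E'
from h import *
go(P(-.062,.1,.008),push)
S=grab("side");T=grab("top")
m=brass(S,(270,160,410,265));x,f=fit((S,),(m,),flat,[.49,-.19,.012,-.145],st=(.01,.01,.003,.08));print(x,f,bR.inv().apply(x[:3]-C))
r=lambda a,u,v,w,h:cv2.resize(a["pixels"][v:v+h,u:u+w,::-1],(w*3,h*3),interpolation=cv2.INTER_CUBIC)
cv2.imwrite("pics/end2.png",np.hstack([r(S,270,140,140,130),r(T,255,205,120,130)]))
E
```

```text
t 18.5 pos [ 0.5129 -0.1151  0.0675] turn [-0.1 -0.3  0. ] shift [-0.31 -0.75 -4.75] q [ 0.55  0.22 -0.42  1.92  0.11  1.03 -0.06] F [-2.  0. -0.] grip 0.561 0.0
[ 0.50292907 -0.19120428  0.01038181 -0.13315651] 0.2515368852459016 [-0.05890014  0.0310844  -0.00161819]
```

View pics/end2.png

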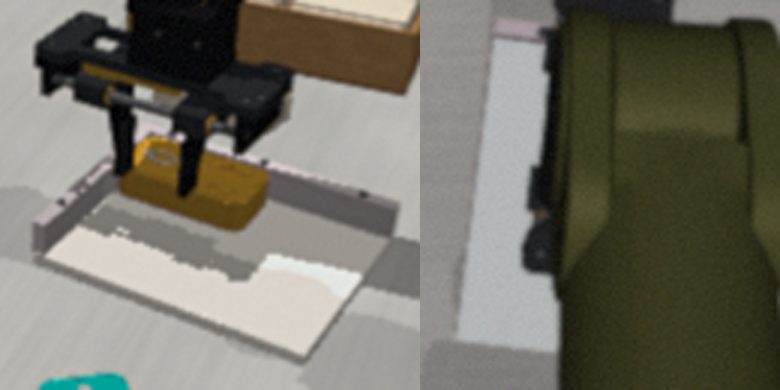

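The tin sits in the corner. I'll descend and give the gentle reseating push.

Call:
carry_out:
  steps:
    - [0,0,0,-0.3,0,-2,0.5]
    - [0,0,0,-0.3,0,-4,0.5]
    - [0,0,0,-0.3,0,-4.6,0.5]
    - [0,0,0,-0.3,0,-4.6,0.5]
    - [0,0,0,-0.4,-0.8,-4.6,0.5]
    - [0,0,0,-0.5,-1.6,-4.6,0.5]
    - [0,0,0,-0.6,-2.2,-4.6,0.5]
    - [0,0,0,-0.6,-2.7,-4.6,0.5]
    - [0,0,0,-0.6,-3.1,-4.6,0.5]
    - [0,0,0,-0.6,-3.3,-4.6,0.5]
    - [0,0,0,-0.6,-3.3,-4.6,0.5]

```text
time: 19.7
position: [0.5097, -0.1468, 0.0247]
tool_rot: [-2.376, -2.053, -0.002]
ft_force: [-1.2, 3.9, 2.8]
grip_width: 0.497
grip_force: 2.0
```

```bash
python3 - <<'E'
from h import *
go(P(-.062,.073,.008),push)
E
```

```text
t 19.7 pos [ 0.5097 -0.1468  0.0247] turn [-0.1 -0.  -0. ] shift [-0.37 -0.25 -0.47] q [ 0.58  0.29 -0.4   1.94  0.13  0.94 -0.02] F [-1.2  3.9  2.8] grip 0.497 2.0
```

Call:
carry_out:
  steps:
    - [0,0,0,0,-0.3,0,0.5]
    - [0,0,0,0,-0.5,0,0.5]
    - [0,0,0,0,-0.5,0,0.5]
    - [0,0,0,0,0.2,0,0.5]
    - [0,0,0,0.2,1.5,0,0.5]
    - [0,0,0,0.4,3,0,0.5]
    - [0,0,0,0.4,3,4,0.5]
    - [0,0,0,0.4,3,9,0.5]
    - [0,0,0,0.4,5,14,0.5]
    - [0,0,0,0.4,10,17,0.5]
    - [0,0,0,0.4,15,17,0.5]
    - [0,0,0,0.4,20,17,0.5]

```text
time: 20.9
position: [0.5148, 0.0429, 0.1965]
tool_rot: [2.376, 2.049, 0.004]
ft_force: [0.8, -0.6, 0.6]
grip_width: 0.5
grip_force: 0.0
```

Call:
carry_out:
  steps:
    - [0,0,0,0,5,0,0.5]
    - [0,0,0,0,9,0,0.5]
    - [0,0,0,0,12,0,0.5]
    - [0,0,0,0,12,0,0.5]
    - [0,0,0,0,12,0,0.5]

```text
time: 21.4
position: [0.5135, 0.1621, 0.1942]
tool_rot: [2.375, 2.055, -0.001]
ft_force: [0.1, -0.3, 0.2]
grip_width: 0.498
grip_force: 0.0
```

```bash
python3 - <<'E'
from h import *
S=grab("side");T=grab("top")
ms=brass(S,(270,160,410,265));mt=brass(T,(265,205,375,340));cv2.imwrite
for w in(((S,),(ms,)),((T,),(mt,))):
    x,f=fit(*w,flat,[.49,-.19,.012,-.145],st=(.01,.01,.003,.08));print(x.round(4),f,bR.inv().apply(x[:3]-C).round(4))
r=lambda a,u,v,w,h:cv2.resize(a["pixels"][v:v+h,u:u+w,::-1],(w*3,h*3),interpolation=cv2.INTER_CUBIC)
cv2.imwrite("pics/fin.png",np.hstack([r(S,270,140,140,130),r(T,255,205,120,130)]))
s=ctrl.get_state();print(s["time"],s["position"])
E
```

```text
[ 0.5277 -0.3056 -0.066  -0.1152] 0.13093449519230768 [-0.0178 -0.0785 -0.078 ]
[ 0.5012 -0.1955 -0.0209 -0.1534] 0.06106274638633377 [-0.06    0.0266 -0.0329]
21.5 [0.51393768 0.16012207 0.19413073]
```

View pics/fin.png

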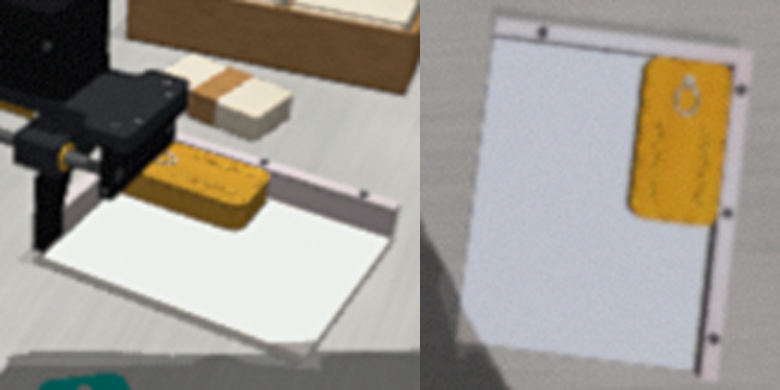

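The top view shows the tin flush in the corner and square: its fitted centre is x = -60 mm and its yaw matches the board's. The gripper is clear, so I'll hand in.

```bash
python3 -c "
from bench import ctrl
print(ctrl.close_job())"
```

```text
the job is handed in; nothing more can be done
None
```

The long tin was lifted from the rack, laid flat lid up and released clear of the fences, then pushed flush into the fence corner; the arm never went near the stamp, short tin or wrapped tin, and I handed the job in at about 21.5 s of the 58 s allowed (no verdict was returned).

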